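# Tip the rinsed tub onto its base and flip its lid open to air

### The job

The rinsed plastic tub was left standing on its end on the dark drying mat to drip, its lid shut. Push it over so that it sits on its base on the mat with the lid uppermost, then push the lid up by its front tab and right over, until it rests open against its stop and the inside can dry. Only push: do not grip the tub or its lid, do not pick the tub up, and leave everything else on the ledge where it is.

Things in the scene. Friction and masses are not known exactly. Their poses are not given: they have to be found in the camera images.
- tub: Loose ivory plastic tub, teal hinged lid; 0.5 to 0.85 kg in all. Shut: a box 150 mm deep (own x), 180 wide (own y), 130 high (own z). Origin: centre of its base; own +z points out through the lid, own -x is the front (tab). At the start it stands on its end: own -y up, origin 90 mm above the mat, lid an upright face towards the robot, front to the right. Once tipped, own z is up.
- tub_mid (a point): Middle of the tub: 65 mm above the base on its own z axis. Pushed on the upper part of its upright lid, against own z, the standing tub turns about the lower edge of its base, passes its balance after about 36 degrees and drops onto its base by itself.
- tub_hinge (a point): Middle of the lid's hinge line, which runs along the tub's own y at its upper back edge: 75 mm along own +x from the tub's axis, 122 mm above the base. Moves with the tub.
- lid (a joint): Lid angle: 0 shut, grows as it opens, stop at 2.0 rad (115 degrees, leaning back past upright). Plate 150 x 177 x 8 mm, 90 g, on an easy hinge with no spring or catch: let go below about 85 degrees it falls shut, past about 95 it falls back on its stop. The tub is light: more than about 1.5 N on the lid at its stop rocks the tub.
- lid_tab (a point): Thumb tab at the middle of the lid's front edge; the point is mid-underside of the tab, 162 mm from the hinge line. The tab is 70 mm wide, 5 thick, stands out 22 mm from the lid's edge, free underneath; with the tub on its base and the lid shut its underside is 124 mm above the base. Moves with the lid; axes as the tub's when shut.
- mat: Dark grey silicone drying mat, fixed, 420 x 420 mm, 6 mm thick. Origin: centre of its underside, on the ledge.
- brush: Grout brush with black rubber handle and yellow bristles, bristles down on the mat along its left edge (the mat's own +y): 220 mm long (own y, laid along the edge), 28 mm wide, 45 mm high. Origin: middle of its underside. To be left alone.
- spray: Pink spray bottle with white trigger head, 80 mm across and 230 mm high, on the ledge to the left of the mat. Origin: centre of its foot. To be left alone.
- softener: Pale blue softener bottle, 80 mm across, 210 mm high, on the ledge to the left of the mat. Origin: centre of its foot. To be left alone.
- funnel: White plastic funnel standing on its mouth, 116 mm across, 120 mm high, on the ledge to the right of the mat. Origin: centre of its mouth. To be left alone.
- pegs: Light grey basket of clothes pegs, 130 x 170 mm, 85 mm high, on the ledge to the right of the mat, nearer the robot. Origin: centre of its underside. To be left alone.
- descaler: White jar with red cap, 72 mm across, 100 mm high, on the ledge to the left of the mat, nearer the robot. Origin: centre of its foot. To be left alone.
Things that resemble listed ones, but are neither listed nor needed, are in the scene too. What is shaped like the tub but pink is not meant.

How it is judged:
On the way, in this order (a step that is already met when the one before it is completed fails the run):
1. the tub sits on its base with the lid uppermost and not yet open (angle between tub's own z axis and vertical below 0.08 rad and value of joint lid below 1 rad and angular speed of tub below 0.3 rad/s), for 0.2 s.
2. the lid is back against its stop (value of joint lid above 1.85 rad), for 0.2 s.
At the end, for the whole second after the job is handed in: The tub stands on its base (within 0.08 rad of level), lid uppermost, its middle within 120 mm of the mat's centre along each of the mat's sides, at rest, and the lid is open beyond 1.85 rad, resting back on its stop (angle between tub's own z axis and vertical below 0.08 rad and value of joint lid above 1.85 rad and x of tub_mid in the frame of mat between -0.12 and 0.12 m and y of tub_mid in the frame of mat between -0.12 and 0.12 m and height (world z) of tub_mid below 0.085 m and linear speed of tub below 0.03 m/s and angular speed of tub below 0.15 rad/s); the robot touches nothing.
It fails at once if the tub is lifted or carried off the mat (its middle over 160 mm above the ledge) (height (world z) of tub_mid above 0.16 m).
It fails at once if the tub or its lid is gripped or pressed with more than 30 N (contact force between the fingers and tub above 30 N).
It fails at once if the brush, spray bottle, softener, funnel, peg basket or descaler is shifted by more than 20 mm (distance of any of brush, spray, softener, funnel, pegs, descaler from where it was at the start of the episode above 0.02 m).
It also fails if it takes over 48 s, if anything falls off the work surface, if the arm or the gripper's body presses on something with over 40 N, if the wrist force passes 120 N, or if a joint passes its speed limit or range.

### The arm

A 6-joint arm with a two-finger parallel gripper is mounted at the origin on the work surface. World frame = base frame: x ahead of the robot, y to its left, z up, the work surface at z = 0. Lengths are in m, angles in rad, forces in N, time in s.
With the tool pointing down it reaches from about 0.4 to 0.825 m from the base axis. Payload 7 kg.
Tool frame: the origin (TCP) lies on the centre line of the jaws, within the pads' length; the fingertips stand tip_reach ahead of it and the grasp point (between the pads) is the TCP (tip_reach is the distance from the TCP to the fingertips, in m); z points along the fingers, y is the line along which they close (so a half turn about z gives the same grasp; the last joint's range is limited). The gripper opens to 88 mm and grips with 3 to 60 N. Pads are 19 mm wide; open, the fingers measure 130 mm over their backs; the gripper's body (78 mm by 193 mm) begins 47 mm behind the grasp point.
Start: joints at [1.434, 0.359, 0.012, 0, -1.224, -0.288], TCP at [0.278, 0.615, 0.246] pointing down, gripper open.
Joint ranges: [-3.07, 3.07], [-1.43, 2.12], [-1.02, 1.25], [-3.03, 1.67], [-3.05, -0], [-3.03, 3.03]. Speed limits (rad/s): [2.39, 2.39, 3.01, 3.14, 3.14, 3.14].

### API

Orientations are given as [roll, pitch, yaw] about the fixed x, y, z axes, in that order (R = Rz(yaw) Ry(pitch) Rx(roll)).
In Python, from station import get_state, grab_frame, calibration, job_done, find_in, mark_of, tip_reach gives the robot as it stands.
- The arm moves only by the shell command python3 -m handwheel 'ROWS' [OPENING] [FORCE]. ROWS is JSON, a list of rows, each an object with "delta_pos": the shift along the world's x, y, z in units of 30 mm (1.0 is 30 mm), a list of three; "dr": the turn, a rotation vector about the world's x, y, z in degrees, a list of three. In form: [{"delta_pos": [tx, ty, tz], "dr": [rx, ry, rz]}, ...]. A call has 1 to 10 rows; each row shifts and turns the commanded pose from where the row before left it; what a row does not reach is not made up. A row lasts 1/10 s, in which the tool goes at most 50 mm and 8.59 degrees, less where a joint would pass 70% of its speed; a pose out of reach is approached as far as the arm can. A call is refused whole if a number of a shift passes 1 or a number of a turn 8.59, either way. A call with a gripper value outside its range is refused whole. OPENING is the closure, from -1 (fully open) to 1 (shut), set as the call begins (- or left out, the last holds). The fingers move at their own pace and stop on an object; FORCE is the grip in N (left out, the last holds). Time passes only in rows, so rows that do not move let the fingers close. It gives the time, the measured TCP pose, the force, the opening and the grip force at its end, in the units of the state.
- get_state(): the state, without advancing time (a new reading comes with each control period).
- grab_frame(name): name is "scene" or "top"; returns the picture (480x640x3 uint8, red, green, blue); there is no depth.
- calibration(name): a dict with "fx", "fy", "cx", "cy" (pixels), "extrinsics" (4x4, takes a point from world to camera coordinates). Camera axes: x right, y down, z forward; pixel columns grow to the right and rows downward; lengths in m; the calibration is good to about 2 mm. A picture is of the moment at which its call begins. calibration takes no time and is no camera call.
- job_done(): hands the job in; it is judged then, once.
Trained networks look in the newest picture that a camera, given by its name, has taken for a name from the list of things; names that differ only in an ending like _2 or _b are one class to them, and where a whole thing is asked for, a point or a joint stands for the part that bears it (a point fixed in the world has none). Each returns a list of dicts, best first, with "conf" (0 to 1); they miss things now and then, are a little off and sometimes report something else, mostly with a low value. They report only what shows in the picture. A call takes as long as a camera call. They do not tell look-alikes from the thing itself.
- find_in(camera, query): "location" ([column, row] in pixels, amid what is visible of it).
- mark_of(camera, query): "location" ([column, row] in pixels: a listed point, or the origin of a listed thing).
The state is a dict: "t": time; "q": joint angles; "qd": joint speeds; "joint_efforts": joint torques, N m; "eef_pos": TCP position; "ee_rot": TCP orientation; "force": force on the tool from outside, world axes, zero at the start; "moment": the same for the moment, N m; "width": finger opening in m; "gripper_force": force on a finger pad.
Only numpy, scipy, OpenCV 4.12 (cv2) and the standard library are available. Lean on these libraries where they do the work, as an engineer would, in place of code of your own. Each camera call takes 0.05 s, during which the arm holds its last target. There are 200 camera calls.

## Working session

There is one attempt and no reset: what is moved stays moved. The work goes in short steps, Python scripts to look and compute and a shell command to move; the robot and the scene stay as the last step left them, time stands still between calls to the robot, and variables do not carry over. Pictures are saved under pics/ and viewed, at most 10 in all, crops included, and the job is handed in when it is done.

```bash
mkdir -p pics
cat > h.py <<'E'
import numpy as np, cv2
from station import *
def cal(n):
    c=calibration(n); return np.array([[c["fx"],0,c["cx"]],[0,c["fy"],c["cy"]],[0,0,1.]]),np.array(c["extrinsics"])
def ray(n,uv):
    K,E=cal(n); d=E[:3,:3].T@np.linalg.solve(K,[uv[0],uv[1],1.]); o=-E[:3,:3].T@E[:3,3]; return o,d
def atz(n,uv,z):
    o,d=ray(n,uv); return o+d*(z-o[2])/d[2]
def proj(n,p):
    K,E=cal(n); q=K@(E[:3,:3]@np.array(p)+E[:3,3]); return q[:2]/q[2]
def tri(a,b):
    (o1,d1),(o2,d2)=ray("scene",a),ray("top",b)
    s=np.linalg.lstsq(np.c_[d1,-d2],o2-o1,rcond=None)[0]; p,q=o1+d1*s[0],o2+d2*s[1]; return (p+q)/2,np.linalg.norm(p-q)
def save(n,f,box=None,k=1):
    im=grab_frame(n)[:,:,::-1]
    if box: im=im[box[1]:box[3],box[0]:box[2]]
    cv2.imwrite(f,cv2.resize(im,None,fx=k,fy=k))
E
python3 - <<'E'
from h import *
np.set_printoptions(precision=3,suppress=True)
a=grab_frame("scene")[:,:,::-1];b=grab_frame("top")[:,:,::-1]
cv2.imwrite("pics/a.png",np.hstack([cv2.resize(a,(400,300)),cv2.resize(b,(400,300))]))
cv2.imwrite("pics/s.png",a);cv2.imwrite("pics/t.png",b)
for q in["tub","tub_mid","tub_hinge","lid_tab","mat","brush","spray","softener","funnel","pegs","descaler"]:
    for c in["scene","top"]:
        print(q,c,[(np.round(m["location"]).astype(int).tolist(),round(m["conf"],2)) for m in mark_of(c,q)[:3]])
for c in["scene","top"]: o,d=ray(c,(320,240));print(c,o,d)
s=get_state();print(s["eef_pos"],s["ee_rot"],s["t"],tip_reach if not callable(tip_reach) else tip_reach())
E
```

```text
tub scene [([287, 301], 0.8), ([260, 149], 0.78), ([512, 276], 0.65)]
tub top [([297, 162], 0.94), ([457, 272], 0.79), ([169, 316], 0.77)]
tub_mid scene []
tub_mid top []
tub_hinge scene [([261, 181], 0.77), ([350, 293], 0.76), ([352, 352], 0.26)]
tub_hinge top [([220, 327], 0.94), ([261, 202], 0.91), ([415, 231], 0.76)]
lid_tab scene [([450, 284], 0.85), ([310, 162], 0.66)]
lid_tab top [([206, 269], 0.97), ([321, 208], 0.9), ([402, 293], 0.59)]
mat scene [([284, 323], 0.56)]
mat top []
brush scene [([350, 357], 0.73)]
brush top [([241, 181], 0.56)]
spray scene [([463, 447], 0.89)]
spray top [([140, 185], 0.79)]
softener scene [([414, 466], 0.69)]
softener top [([151, 152], 0.82)]
funnel scene [([145, 213], 0.68)]
funnel top [([480, 154], 0.89)]
pegs scene [([195, 152], 0.81)]
pegs top [([515, 237], 0.83)]
descaler scene [([487, 370], 0.91), ([289, 296], 0.6)]
descaler top [([154, 242], 0.77)]
scene [1.036 0.617 1.27 ] [-0.434 -0.438 -0.787]
top [ 0.192 -0.054  1.235] [ 0.131  0.017 -0.992]
[0.278 0.615 0.246] [-3.142  0.    -0.425] 1.2 0.019
```

View pics/s.png

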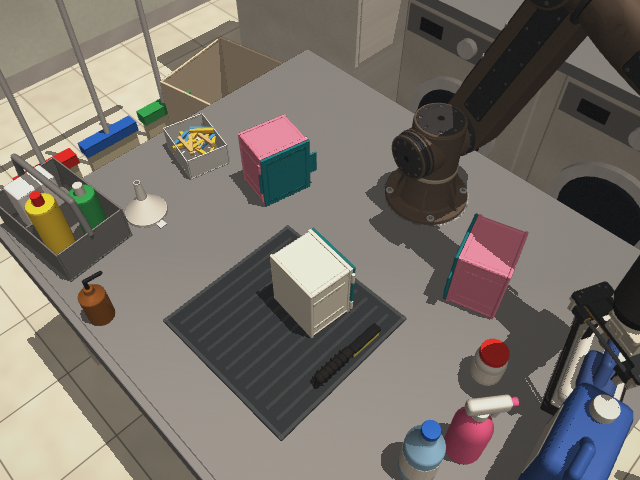

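View pics/t.png

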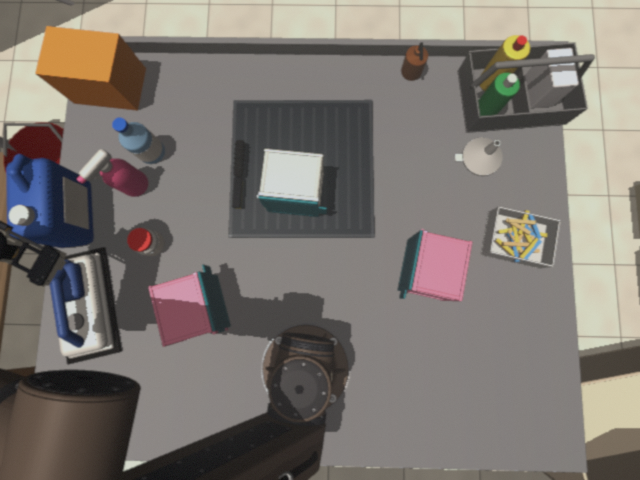

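Candidates for the tub: the ivory one on the mat (scene (312,285), top (292,180)), a pink one (scene (275,160), top (440,265)) and another pink one (scene (485,265), top (190,305)). I choose the ivory one and will check it in a close crop.

Run:
```python
from h import *
b=cv2.imread("pics/t.png")[135:225,245:345]; a=cv2.imread("pics/s.png")[220:345,260:370]
cv2.imwrite("pics/c.png",np.hstack([cv2.resize(b,(440,396)),cv2.resize(a,(348,396))]))
for uv in[(235,100),(373,100),(374,236),(230,236)]: print(atz("top",uv,.006).round(3))
```

```text
[0.776 0.232 0.006]
[ 0.782 -0.184  0.006]
[ 0.369 -0.187  0.006]
[0.361 0.225 0.006]
```

View pics/c.png

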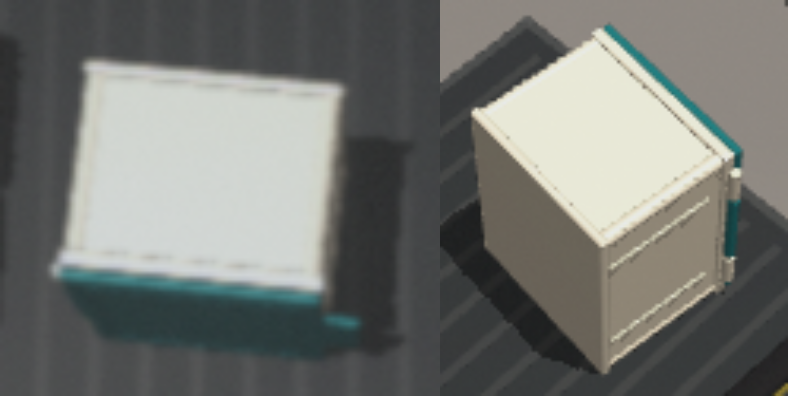

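The crop confirms the choice: an ivory tub standing on its end. Its lid faces the robot, with the front edge and tab at lower right (crop (345,322)), and the hinge is on the left.

Run:
```python
from h import *
for uv in[(265,149.1),(323,154.8),(257.5,196.8),(318.2,202.7)]: print(atz("top",uv,.186).round(3))
for n,uv,z in[("brush",(241,181),.006),("spray",(140,185),0),("soft",(151,152),0),("funnel",(480,154),0),("pegs",(515,237),0),("desc",(154,242),0),("pinkR topL",(410,240),.15),("pinkL",(208,270),.15)]: print(n,atz("top",uv,z).round(3))
from scipy.spatial.transform import Rotation as R
print(R.from_euler('xyz',get_state()["ee_rot"]).as_matrix().round(2), get_state()["t"])
```

```text
[0.56  0.108 0.186]
[ 0.547 -0.039  0.186]
[0.436 0.121 0.186]
[ 0.423 -0.03   0.186]
brush [0.524 0.202 0.006]
spray [0.509 0.501 0.   ]
soft [0.61  0.477 0.   ]
funnel [ 0.62 -0.5   0.  ]
pegs [ 0.374 -0.591  0.   ]
desc [0.34  0.446 0.   ]
pinkR topL [ 0.339 -0.262  0.15 ]
pinkL [0.254 0.243 0.15 ]
[[ 0.91 -0.41 -0.  ]
 [-0.41 -0.91  0.  ]
 [-0.   -0.   -1.  ]] 1.2
```

```bash
python3 -m handwheel '[{"delta_pos":[0.1,-0.5,0.9],"dr":[0,0,1]},{"delta_pos":[0.2,-1,0.9],"dr":[0,0,1]},{"delta_pos":[0.2,-1,0],"dr":[0,0,1]},{"delta_pos":[0.2,-1,0],"dr":[0,0,1]},{"delta_pos":[0.2,-1,0],"dr":[0,0,1]},{"delta_pos":[0.2,-1,0],"dr":[0,0,1]},{"delta_pos":[0.2,-1,0],"dr":[0,0,1]},{"delta_pos":[0.2,-1,0],"dr":[0,0,1]},{"delta_pos":[0.2,-1,0],"dr":[0,0,1]},{"delta_pos":[0.2,-1,0],"dr":[0,0,1]}]' 1 10
```

```text
t: 2.2
eef_pos: [0.3353, 0.3287, 0.2998]
ee_rot: [-3.141, -0.0, -0.249]
force: [0.8, 0.3, 0.4]
width: 0.0132
gripper_force: 0.0
```

```bash
python3 -m handwheel '[{"delta_pos":[0.3,-1,0],"dr":[0,0,1]},{"delta_pos":[0.3,-1,0],"dr":[0,0,1]},{"delta_pos":[0.3,-1,0],"dr":[0,0,1]},{"delta_pos":[0.3,-1,0],"dr":[0,0,1]},{"delta_pos":[0.3,-1,0],"dr":[0,0,1]},{"delta_pos":[0.3,-1,0],"dr":[0,0,1]},{"delta_pos":[0.3,-1,0],"dr":[0,0,1]},{"delta_pos":[0.1,-1,0],"dr":[0,0,1]},{"delta_pos":[0,-0.5,0],"dr":[0,0,1]},{"delta_pos":[0,0,0],"dr":[0,0,0]}]'
```

```text
t: 3.2
eef_pos: [0.4011, 0.0734, 0.2998]
ee_rot: [-3.141, -0.0, -0.095]
force: [0.4, 0.1, 1.0]
width: 0.0006
gripper_force: 0.0
```

```bash
python3 -m handwheel '[{"delta_pos":[-0.3,-0.5,0],"dr":[0,0,0]},{"delta_pos":[0,-0.4,-0.6],"dr":[0,0,0]},{"delta_pos":[0,0,-0.8],"dr":[0,0,0]},{"delta_pos":[0,0,-0.8],"dr":[0,0,0]},{"delta_pos":[0,0,-0.8],"dr":[0,0,0]},{"delta_pos":[0,0,-0.7],"dr":[0,0,0]},{"delta_pos":[0,0,-0.3],"dr":[0,0,0]},{"delta_pos":[0,0,0],"dr":[0,0,0]}]'
python3 - <<'E'
from h import *
save("scene","pics/d.png",(240,180,440,360),3)
E
```

```text
t: 4.0
eef_pos: [0.3915, 0.0478, 0.1789]
ee_rot: [3.14, 0.002, -0.093]
force: [0.1, 0.4, 0.8]
width: 0.0004
gripper_force: 0.0
```

View pics/d.png

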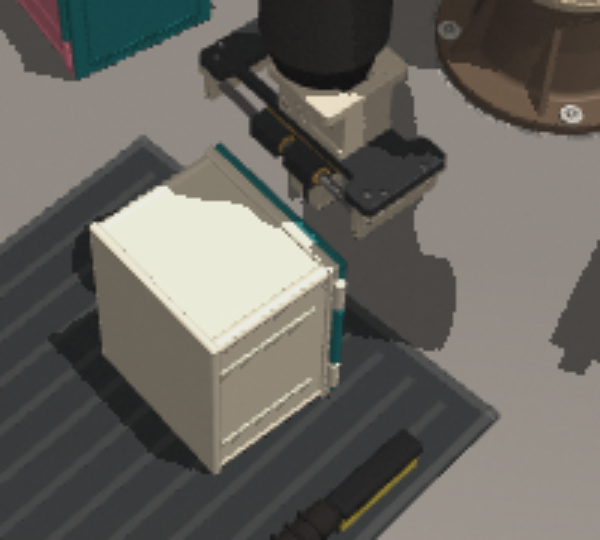

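The gripper is in front of the lid (crop (340,180)) and clear of it. The tub is still standing, so I'll push it.

```bash
python3 -m handwheel '[{"delta_pos":[0.3,-0.03,0],"dr":[0,0,0]},{"delta_pos":[0.3,-0.03,0],"dr":[0,0,0]},{"delta_pos":[0.3,-0.03,0],"dr":[0,0,0]},{"delta_pos":[0.15,-0.01,0.05],"dr":[0,0,0]},{"delta_pos":[0.15,-0.01,0.1],"dr":[0,0,0]},{"delta_pos":[0.2,-0.02,0.14],"dr":[0,0,0]},{"delta_pos":[0.2,-0.02,0.14],"dr":[0,0,0]}]'
python3 - <<'E'
from h import *
cv2.imwrite("pics/e.png",np.vstack([grab_frame("scene")[180:340,220:440,::-1],grab_frame("top")[100:260,210:430,::-1]]).repeat(2,0).repeat(2,1)[:600])
E
```

```text
t: 4.75
eef_pos: [0.4408, 0.0434, 0.1928]
ee_rot: [3.142, -0.0, -0.093]
force: [-0.1, 0.2, 0.1]
width: 0.0004
gripper_force: 0.6
```

View pics/e.png

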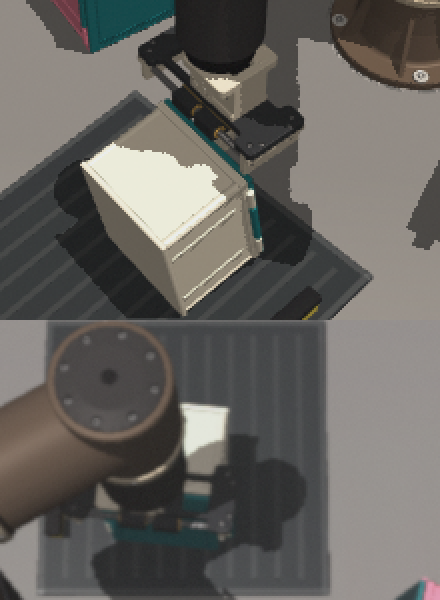

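The tub has tilted about 10° and is turning on its far base edge without sliding. I'll keep following the arc.

```bash
python3 -m handwheel '[{"delta_pos":[0.25,-0.02,0.18],"dr":[0,0,0]},{"delta_pos":[0.25,-0.02,0.16],"dr":[0,0,0]},{"delta_pos":[0.25,-0.02,0.14],"dr":[0,0,0]},{"delta_pos":[0.25,-0.02,0.12],"dr":[0,0,0]},{"delta_pos":[0.25,-0.02,0.1],"dr":[0,0,0]},{"delta_pos":[0.25,-0.02,0.1],"dr":[0,0,0]},{"delta_pos":[0.25,-0.02,0.08],"dr":[0,0,0]},{"delta_pos":[0.25,-0.02,0.07],"dr":[0,0,0]},{"delta_pos":[0.25,-0.02,0.05],"dr":[0,0,0]},{"delta_pos":[0.25,-0.02,0.05],"dr":[0,0,0]}]'; python3 -m handwheel '[{"delta_pos":[0.25,-0.02,0.05],"dr":[0,0,0]},{"delta_pos":[0.25,-0.02,0.05],"dr":[0,0,0]},{"delta_pos":[0.25,-0.02,0.05],"dr":[0,0,0]},{"delta_pos":[0.25,-0.02,0.05],"dr":[0,0,0]},{"delta_pos":[0.25,-0.02,0.05],"dr":[0,0,0]},{"delta_pos":[0,0,0],"dr":[0,0,0]}]'
python3 - <<'E'
from h import *
save("scene","pics/f.png",(200,160,440,340),3)
E
```

```text
t: 5.85
eef_pos: [0.516, 0.0375, 0.2241]
ee_rot: [-3.142, -0.0, -0.093]
force: [0.4, 0.6, 1.2]
width: 0.0006
gripper_force: 0.0
t: 6.45
eef_pos: [0.5537, 0.0344, 0.2315]
ee_rot: [3.141, -0.0, -0.093]
force: [0.2, -0.7, -0.9]
width: 0.0004
gripper_force: 0.0
```

View pics/f.png

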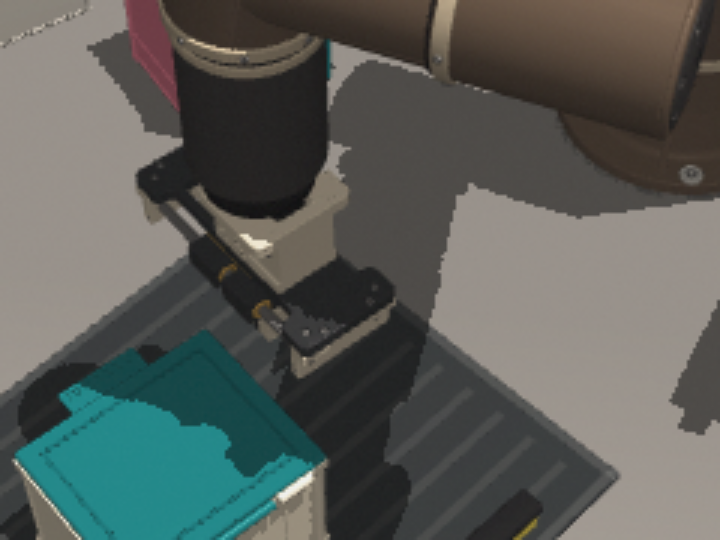

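The tub now sits on its base, lid shut and uppermost, with the tab at scene (233,287). Next I'll move the arm back and up, then round to the tab side.

```bash
python3 -m handwheel '[{"delta_pos":[-0.3,-1,1],"dr":[0,0,0]},{"delta_pos":[-0.3,-1,1],"dr":[0,0,0]},{"delta_pos":[0,-1,1],"dr":[0,0,0]},{"delta_pos":[0.2,-1,0],"dr":[0,0,0]},{"delta_pos":[0.2,-1,0],"dr":[0,0,0]},{"delta_pos":[0.2,-1,0],"dr":[0,0,0]},{"delta_pos":[0.2,-1,0],"dr":[0,0,0]},{"delta_pos":[0.2,-1,0],"dr":[0,0,0]},{"delta_pos":[0.2,-1,0],"dr":[0,0,0]},{"delta_pos":[0.2,-1,0],"dr":[0,0,0]}]'
python3 - <<'E'
from h import *
a=grab_frame("scene")[:,:,::-1];b=grab_frame("top")[:,:,::-1]
cv2.imwrite("pics/g.png",np.vstack([cv2.resize(a[220:360,150:380],None,fx=2.1,fy=2.1),cv2.resize(b[100:240,180:410],None,fx=2.1,fy=2.1)]))
cv2.imwrite("pics/gs.png",a);cv2.imwrite("pics/gt.png",b)
for q in["tub","tub_hinge","lid_tab"]:
    for c in["scene","top"]: print(q,c,[(np.round(m["location"],1).tolist(),round(m["conf"],2)) for m in mark_of(c,q)[:4]])
print(np.round(get_state()["q"],3))
E
```

```text
t: 7.5
eef_pos: [0.5765, -0.2666, 0.3214]
ee_rot: [-3.141, 0.0, -0.093]
force: [1.5, 1.3, 0.3]
width: 0.0005
gripper_force: 0.0
tub scene [([510.4, 275.6], 0.94), ([265.3, 146.7], 0.93), ([257.6, 338.1], 0.71), ([459.3, 446.3], 0.35)]
tub top [([456.0, 273.5], 0.84)]
tub_hinge scene [([263.5, 181.4], 0.78), ([276.9, 336.5], 0.62), ([145.0, 209.1], 0.5)]
tub_hinge top [([270.7, 121.3], 0.61)]
lid_tab scene [([452.8, 283.0], 0.88), ([231.1, 284.8], 0.81), ([313.4, 160.3], 0.79), ([145.6, 211.0], 0.16)]
lid_tab top [([402.1, 293.9], 0.91)]
[-0.123  0.255  0.038 -0.    -1.353  1.602]
```

View pics/g.png

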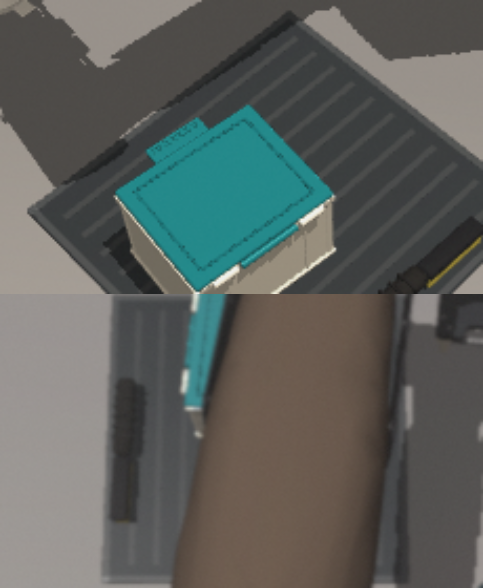

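```bash
python3 - <<'E'
from h import *
for n,uv,z in[("frontnear",(268.5,270),.136),("frontfar",(206.2,311.4),.136),("hingenear",(308,314.3),.136),("hingefar",(245.2,358),.136),("tab far",(220,291.4),.135),("tabnear",(244.3,277),.135),("tabmark",(231.1,284.8),.130),("hingemark",(276.9,336.5),.128)]: print(n,atz("scene",uv,z).round(3))
E
python3 -m handwheel '[{"delta_pos":[0.3,0,0],"dr":[0,0,-8.5]},{"delta_pos":[0.3,0,0],"dr":[0,0,-8.5]},{"delta_pos":[0.3,0,0],"dr":[0,0,-8.5]},{"delta_pos":[0.3,0,0],"dr":[0,0,-8.5]},{"delta_pos":[0,0,0],"dr":[0,0,-8.5]},{"delta_pos":[0,0,0],"dr":[0,0,-8.5]},{"delta_pos":[0,0,0],"dr":[0,0,-8.5]},{"delta_pos":[0,0,0],"dr":[0,0,-8.5]},{"delta_pos":[0,0,0],"dr":[0,0,-8.5]},{"delta_pos":[0,0,0],"dr":[0,0,-8.5]}]'
```

```text
frontnear [ 0.557 -0.035  0.136]
frontfar [ 0.729 -0.048  0.136]
hingenear [0.575 0.114 0.136]
hingefar [0.741 0.098 0.136]
tab far [ 0.674 -0.068  0.135]
tabnear [ 0.61  -0.06   0.135]
tabmark [ 0.643 -0.068  0.13 ]
hingemark [0.657 0.104 0.128]
t: 8.9
eef_pos: [0.6128, -0.2645, 0.3219]
ee_rot: [-3.141, -0.0, -1.581]
force: [0.6, -0.4, 0.0]
width: 0.0004
gripper_force: 0.0
```

```bash
python3 -m handwheel '[{"delta_pos":[0.2,0.1,0],"dr":[0,0,-4.5]},{"delta_pos":[0.2,0.1,0],"dr":[8.3,-0.7,0]},{"delta_pos":[0.2,0.1,0],"dr":[8.3,-0.7,0]},{"delta_pos":[0,0,0],"dr":[8.3,-0.7,0]},{"delta_pos":[0,0,0],"dr":[8.3,-0.7,0]},{"delta_pos":[0,0,0],"dr":[8.3,-0.7,0]},{"delta_pos":[0,0,0],"dr":[8.3,-0.7,0]},{"delta_pos":[0,0,0],"dr":[0,0,0]}]'
python3 - <<'E'
from h import *
from scipy.spatial.transform import Rotation as R
s=get_state();print(R.from_euler('xyz',s["ee_rot"]).as_matrix().round(3),np.round(s["q"],2),np.round(s["eef_pos"],4))
E
```

```text
t: 9.7
eef_pos: [0.6295, -0.2586, 0.3168]
ee_rot: [3.13, 0.881, -1.668]
force: [0.2, -1.4, -1.5]
width: 0.0008
gripper_force: 0.0
[[-0.062 -0.996  0.063]
 [-0.634  0.088  0.769]
 [-0.771  0.008 -0.637]] [-0.56  0.6   0.57 -0.82 -1.92  0.33] [ 0.6295 -0.2586  0.3168]
```

```bash
python3 -m handwheel '[{"delta_pos":[0,0.2,-0.8],"dr":[0,0,0]},{"delta_pos":[0,0.2,-0.8],"dr":[0,0,0]},{"delta_pos":[0,0.2,-0.8],"dr":[0,0,0]},{"delta_pos":[0,0.2,-0.8],"dr":[0,0,0]},{"delta_pos":[0,0.2,-0.8],"dr":[0,0,0]},{"delta_pos":[0,0.3,-0.8],"dr":[0,0,0]},{"delta_pos":[0.1,0.3,-0.8],"dr":[0,0,0]},{"delta_pos":[0.1,0.5,-0.8],"dr":[0,0,0]},{"delta_pos":[0,0.4,-0.7],"dr":[0,0,0]},{"delta_pos":[0,0,0],"dr":[0,0,0]}]'
python3 - <<'E'
from h import *
print(np.round(get_state()["q"],2))
for uv in mark_of("scene","lid_tab")[:0]:pass
a=grab_frame("scene")[:,:,::-1];cv2.imwrite("pics/i.png",cv2.resize(a[220:370,130:330],None,fx=4,fy=4))
E
```

```text
t: 10.7
eef_pos: [0.6358, -0.1781, 0.1064]
ee_rot: [3.135, 0.873, -1.657]
force: [-0.7, -0.0, 0.5]
width: 0.0004
gripper_force: 0.0
[-0.46  0.7   0.27 -0.79 -1.56  0.57]
```

View pics/i.png

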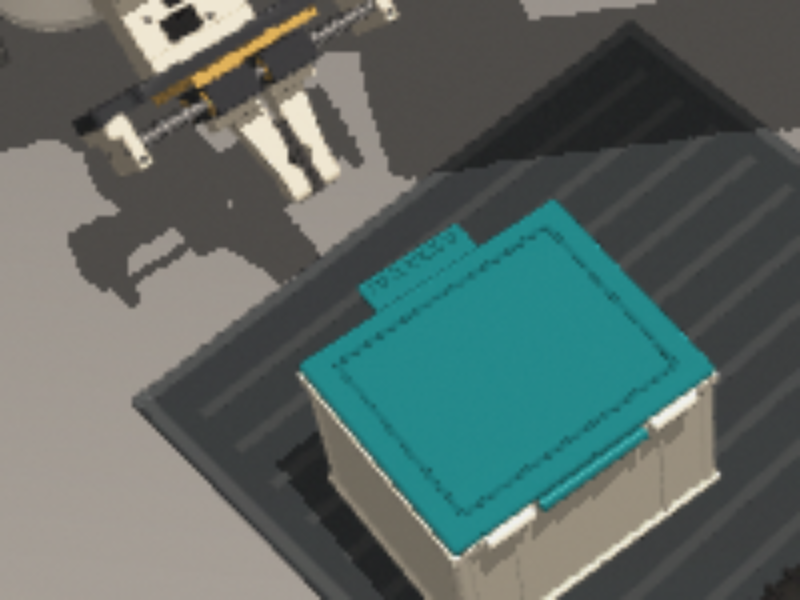

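The closed fingers (crop (315,180)) point at the tab (420,265) and the way is clear. I'll go in under the tab.

```bash
python3 -m handwheel '[{"delta_pos":[0.02,0.6,-0.1],"dr":[0,0,0]},{"delta_pos":[0.02,0.6,0],"dr":[0,0,0]},{"delta_pos":[0.02,0.6,0],"dr":[0,0,0]},{"delta_pos":[0.02,0.6,0],"dr":[0,0,0]},{"delta_pos":[0.02,0.5,0],"dr":[0,0,0]},{"delta_pos":[0.02,0.3,0],"dr":[0,0,0]},{"delta_pos":[0,0,0],"dr":[0,0,0]},{"delta_pos":[0,0,0],"dr":[0,0,0]}]'
python3 - <<'E'
from h import *
for c in("scene","top"):
    grab_frame(c); print(c,[(np.round(m["location"],1).tolist(),round(m["conf"],2)) for m in mark_of(c,"lid_tab")[:4]])
H=np.array([.075,.128])
for th in np.radians([0,10,20,30,40,55,70,85,95,105]):
    d=np.array([.769,-.637])
    C=H+.172*np.array([-np.cos(th),np.sin(th)])+.015*d if th<.69 else H+.157*np.array([-np.cos(th),np.sin(th)])
    T=C-np.array([.0207,-.0049]); print(round(np.degrees(th)),(np.array([.650,.032])+T[0]*np.array([.09,.996])).round(4),T[1].round(4))
E
```

```text
t: 11.6
eef_pos: [0.6403, -0.0857, 0.1055]
ee_rot: [3.141, 0.872, -1.655]
force: [-0.2, -0.1, -0.0]
width: 0.0006
gripper_force: 0.0
scene [([446.8, 284.6], 0.9), ([231.1, 287.0], 0.89), ([312.8, 162.2], 0.63)]
top [([209.1, 270.7], 0.8), ([405.5, 292.9], 0.69), ([329.4, 126.7], 0.57)]
0 [ 0.6404 -0.0737] 0.1233
10 [ 0.6407 -0.0711] 0.1532
20 [ 0.6414 -0.0634] 0.1822
30 [ 0.6425 -0.0508] 0.2093
40 [ 0.6441 -0.0337] 0.2338
55 [ 0.6468 -0.0036] 0.2615
70 [0.6501 0.0326] 0.2804
85 [0.6537 0.0725] 0.2893
95 [0.6561 0.0997] 0.2893
105 [0.6585 0.1266] 0.2846
```

```bash
python3 -m handwheel '[{"delta_pos":[0,0.2,0],"dr":[0,0,0]},{"delta_pos":[0,0.2,0],"dr":[0,0,0]},{"delta_pos":[0,0,0.2],"dr":[0,0,0]},{"delta_pos":[0,0,0.2],"dr":[0,0,0]},{"delta_pos":[0,0,0.2],"dr":[0,0,0]},{"delta_pos":[0,0,0.2],"dr":[0,0,0]},{"delta_pos":[0,0.05,0.2],"dr":[0,0,0]},{"delta_pos":[0,0.05,0.2],"dr":[0,0,0]},{"delta_pos":[0,0.05,0.2],"dr":[0,0,0]},{"delta_pos":[0,0.05,0.3],"dr":[0,0,0]}]'
python3 - <<'E'
from h import *
a=grab_frame("scene")[:,:,::-1]; print([(np.round(m["location"],1).tolist(),round(m["conf"],2)) for m in mark_of("scene","lid_tab")[:4]])
b=grab_frame("top")[:,:,::-1]
cv2.imwrite("pics/j.png",np.hstack([cv2.resize(a[230:370,170:300],(390,420)),cv2.resize(b[80:210,240:370],(390,420))]))
E
```

```text
t: 12.8
eef_pos: [0.6401, -0.0672, 0.1567]
ee_rot: [3.14, 0.873, -1.656]
force: [0.1, -0.2, 1.1]
width: 0.0008
gripper_force: 0.2
[([311.5, 162.3], 0.95), ([231.0, 280.8], 0.84), ([448.1, 282.8], 0.72)]
```

View pics/j.png

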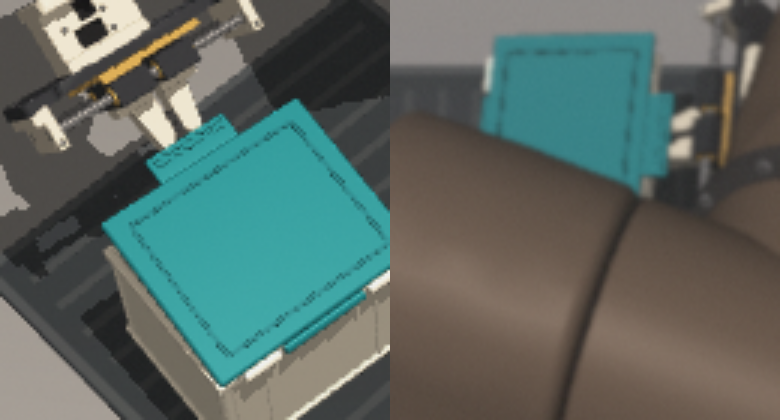

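The lid is up about 10°, with the finger tips under the middle of the tab (left half (185,140)), and the tub has not moved. I'll follow the arc.

```bash
python3 -m handwheel '[{"delta_pos":[0.01,0.04,0.28],"dr":[0,0,0]},{"delta_pos":[0.01,0.04,0.28],"dr":[0,0,0]},{"delta_pos":[0.01,0.06,0.28],"dr":[0,0,0]},{"delta_pos":[0.01,0.12,0.3],"dr":[0,0,0]},{"delta_pos":[0.01,0.14,0.3],"dr":[0,0,0]},{"delta_pos":[0.01,0.16,0.3],"dr":[0,0,0]},{"delta_pos":[0.02,0.18,0.28],"dr":[0,0,0]},{"delta_pos":[0.02,0.19,0.27],"dr":[0,0,0]},{"delta_pos":[0.02,0.2,0.27],"dr":[0,0,0]},{"delta_pos":[0,0,0],"dr":[0,0,0]}]'
python3 - <<'E'
from h import *
for c in("scene","top"):
    grab_frame(c); print(c,[(np.round(m["location"],1).tolist(),round(m["conf"],2)) for m in mark_of(c,"lid_tab")[:4]])
for th in np.radians([30,40,50]):
    own=.075-.162*np.cos(th); z=.130+.162*np.sin(th); print(proj("scene",[.65+.09*own,.032+.996*own,z]).round(0),proj("top",[.65+.09*own,.032+.996*own,z]).round(0))
E
```

```text
t: 13.95
eef_pos: [0.6444, -0.0328, 0.235]
ee_rot: [-3.138, 0.872, -1.652]
force: [-0.1, -0.3, -0.1]
width: 0.0007
gripper_force: 0.1
scene [([236.1, 272.4], 0.74), ([449.9, 282.9], 0.68), ([146.8, 213.1], 0.54)]
top [([404.6, 293.4], 0.8), ([313.4, 109.1], 0.73)]
[237. 274.] [321. 114.]
[240. 272.] [314. 109.]
[244. 273.] [306. 105.]
```

The tab marks match a lid angle of 40°. Carrying on.

```bash
python3 -m handwheel '[{"delta_pos":[0.02,0.23,0.25],"dr":[0,0,0]},{"delta_pos":[0.02,0.25,0.24],"dr":[0,0,0]},{"delta_pos":[0.02,0.25,0.23],"dr":[0,0,0]},{"delta_pos":[0.02,0.26,0.2],"dr":[0,0,0]},{"delta_pos":[0.03,0.3,0.18],"dr":[0,0,0]},{"delta_pos":[0.03,0.3,0.17],"dr":[0,0,0]},{"delta_pos":[0.03,0.3,0.15],"dr":[0,0,0]},{"delta_pos":[0.03,0.3,0.12],"dr":[0,0,0]},{"delta_pos":[0.02,0.25,0.08],"dr":[0,0,0]},{"delta_pos":[0.02,0.25,0.07],"dr":[0,0,0]}]'; python3 -m handwheel '[{"delta_pos":[0.02,0.25,0.06],"dr":[0,0,0]},{"delta_pos":[0.02,0.25,0.05],"dr":[0,0,0]},{"delta_pos":[0.02,0.25,0.03],"dr":[0,0,0]},{"delta_pos":[0,0,0],"dr":[0,0,0]}]'
python3 - <<'E'
from h import *
for c in("scene","top"):
    grab_frame(c); print(c,[(np.round(m["location"],1).tolist(),round(m["conf"],2)) for m in mark_of(c,"lid_tab")[:4]])
for th in np.radians([75,85,95,115]):
    own=.075-.162*np.cos(th); z=.130+.162*np.sin(th); print(proj("scene",[.65+.09*own,.032+.996*own,z]).round(0),proj("top",[.65+.09*own,.032+.996*own,z]).round(0))
E
```

```text
t: 15.15
eef_pos: [0.6511, 0.0478, 0.2841]
ee_rot: [3.141, 0.872, -1.655]
force: [-0.1, 0.3, -0.5]
width: 0.0006
gripper_force: 0.1
t: 15.55
eef_pos: [0.6529, 0.0706, 0.2884]
ee_rot: [3.142, 0.873, -1.654]
force: [-0.7, -1.0, -0.8]
width: 0.0008
gripper_force: 0.0
scene [([448.1, 282.5], 0.87), ([267.8, 294.4], 0.74)]
top [([404.7, 295.0], 0.6), ([267.8, 94.3], 0.59)]
[261. 283.] [279.  96.]
[269. 291.] [267.  94.]
[278. 301.] [255.  93.]
[296. 324.] [233.  94.]
```

The lid is at about 85°. I'll ease it past upright.

```bash
python3 -m handwheel '[{"delta_pos":[0.02,0.2,0.01],"dr":[0,0,0]},{"delta_pos":[0.02,0.2,0],"dr":[0,0,0]},{"delta_pos":[0.02,0.2,0],"dr":[0,0,0]},{"delta_pos":[0.02,0.2,0],"dr":[0,0,0]},{"delta_pos":[0.02,0.2,-0.02],"dr":[0,0,0]},{"delta_pos":[0.02,0.2,-0.03],"dr":[0,0,0]},{"delta_pos":[0.02,0.2,-0.04],"dr":[0,0,0]},{"delta_pos":[0.02,0.2,-0.05],"dr":[0,0,0]},{"delta_pos":[0,0.2,-0.05],"dr":[0,0,0]},{"delta_pos":[0,0,0],"dr":[0,0,0]}]'
python3 - <<'E'
from h import *
for c in("scene","top"):
    grab_frame(c); print(c,[(np.round(m["location"],1).tolist(),round(m["conf"],2)) for m in mark_of(c,"lid_tab")[:4]])
E
```

```text
t: 16.75
eef_pos: [0.6574, 0.1245, 0.2825]
ee_rot: [3.14, 0.873, -1.655]
force: [-0.0, 0.5, -1.0]
width: 0.0008
gripper_force: 0.0
scene [([312.6, 163.8], 0.91), ([448.5, 285.3], 0.72), ([295.5, 324.6], 0.68)]
top [([233.6, 92.3], 0.64)]
```

The marks put the lid on its stop, at about 115°. I'll back away and check.

```bash
python3 -m handwheel '[{"delta_pos":[0,-0.5,0.2],"dr":[0,0,0]},{"delta_pos":[0,-0.9,0.4],"dr":[0,0,0]},{"delta_pos":[0,-1,0.4],"dr":[0,0,0]},{"delta_pos":[0,-1,0.4],"dr":[0,0,0]},{"delta_pos":[0,-1,0.2],"dr":[0,0,0]},{"delta_pos":[0,-1,0],"dr":[0,0,0]},{"delta_pos":[0,-1,0],"dr":[0,0,0]},{"delta_pos":[0,-1,0],"dr":[0,0,0]},{"delta_pos":[0,-1,0],"dr":[0,0,0]},{"delta_pos":[0,-0.5,0],"dr":[0,0,0]}]'; python3 -m handwheel '[{"delta_pos":[0,0,0],"dr":[0,0,0]},{"delta_pos":[0,0,0],"dr":[0,0,0]},{"delta_pos":[0,0,0],"dr":[0,0,0]}]'
python3 - <<'E'
from h import *
a=grab_frame("scene")[:,:,::-1];b=grab_frame("top")[:,:,::-1]
cv2.imwrite("pics/k.png",np.hstack([cv2.resize(a[180:480,120:420],(400,400)),cv2.resize(b[60:260,200:400],(400,400))]))
E
```

```text
t: 17.95
eef_pos: [0.6572, -0.1471, 0.3304]
ee_rot: [3.14, 0.871, -1.659]
force: [-0.2, 0.2, -0.2]
width: 0.0003
gripper_force: 0.0
t: 18.25
eef_pos: [0.6577, -0.1428, 0.3311]
ee_rot: [-3.141, 0.873, -1.655]
force: [0.1, 0.4, -1.2]
width: 0.0006
gripper_force: 0.0
```

View pics/k.png

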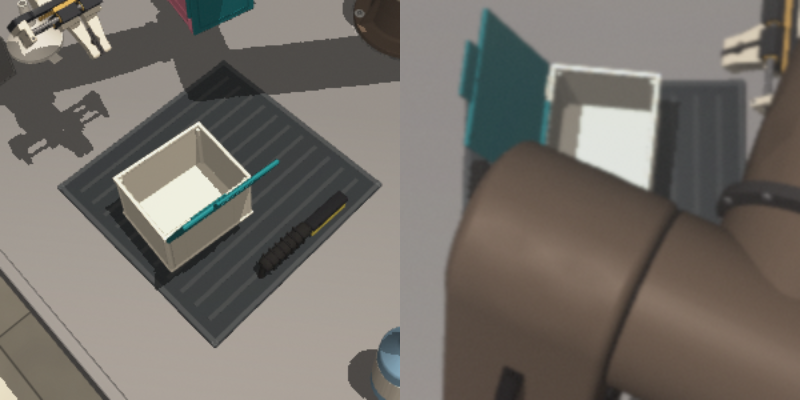

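The tub stands on the mat with its lid leaning back on the stop (left half (225,200)). The brush is untouched and the gripper is well clear. The near front corner is still at scene (268,272), so the tub has not moved.

```bash
python3 -c "
from station import job_done; print(job_done())"
```

```text
the job is handed in; nothing more can be done
None
```

The tub sits on its base on the mat with its lid open against the stop, nothing else was moved, and the job was handed in at about 18 s; no verdict was returned.

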